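# Stack the shredder spindle: spacer, disc, bushing

### The arm

A 6-joint arm with a two-finger parallel gripper is mounted at the origin on a cart in front of the work surface, level with it; the furniture and walls round the work are solid. World frame = base frame: x ahead of the robot, y to its left, z up, the work surface at z = 0. Lengths are in m, angles in rad, forces in N, time in s.
With the tool pointing down it reaches from about 0.35 to 0.85 m from the base axis. Payload 8.1 kg.
Tool frame: the origin (TCP) lies at the very end of the fingers, on their centre line; the grasp point (between the pads) lies 19 mm behind it; z points along the fingers, y is the direction in which the jaws open and shut (so a half turn about z gives the same grasp; the last joint's range is limited). The gripper opens to 85 mm and grips with 20 to 120 N. Pads are 22 mm wide; open, the fingers measure 114 mm over their backs; the gripper's body (76 mm by 85 mm) begins 54 mm behind the grasp point. The pads swing forward as they close: fully open they stand 13 mm farther back than shut.
Start: joints at [-0.085, 0.13, 1.488, -0, 1.523, -0.085], TCP at [0.6, 0, 0.231] pointing down, gripper open.
Joint ranges: [-2.96, 2.96], [-0.89, 2.26], [0.02, 2.5], [-1.34, 4.48], [0, 2.73], [-2.66, 2.66]. Speed limits (rad/s): [2.39, 2.39, 2.79, 3.14, 3.14, 3.14].

### API

Orientations are given as a rotation vector (axis times angle).
In Python, from workcell import ctrl gives the robot as it stands.
- The arm moves only by the tool drive_tool, never from a script. Its argument "plan" is a list that holds one entry, the list of rows, each a list of 7 numbers: the shift along the world's x, y, z in m, then the turn, a rotation vector about the world's x, y, z in degrees, then the closure, from 0 (fully open) to 1 (shut). A call has 1 to 10 rows; each row is the pose to reach, as a shift and turn from the pose commanded when the call began; what a row does not reach only later rows make up. A row lasts 1/10 s, in which the tool goes at most 50 mm and 8.59 degrees, less where a joint would pass 70% of its speed; a pose out of reach is approached as far as the arm can. A call with a gripper value outside its range is refused whole. The fingers move at their own pace and stop on an object; "grip_force" is the grip in N (left out, the last holds). Time passes only in rows, so rows that repeat a pose let the fingers close. It gives the time, the measured TCP pose, the force and the opening at its end, in the units of the state.
- ctrl.sense(): the state, without advancing time (a new reading comes with each control period).
- ctrl.get_image(name): name is "scene" or "side" or "wrist"; returns (picture, depth): 384x512x3 uint8, red, green, blue; 384x512 float32, m along the optical axis (not along the pixel's ray), 0 where there is no reading.
- ctrl.camera_model(name): a dict with "intrinsics" (3x3 intrinsics, pixels), "R" (3x3) and "t" (3): a world point X has camera coordinates R X + t. Camera axes: x right, y down, z forward; pixel columns grow to the right and rows downward; lengths in m; the calibration is good to about 2 mm. A picture is of the moment at which its call begins: read the wrist's pose just before it. camera_model takes no time and is no camera call; for the wrist camera it gives the pose at the moment of the call.
- ctrl.job_done(): hands the job in, once; it reports no verdict.
The state is a dict: "time": time; "qpos": joint angles; "qd": joint speeds; "joint_torque": joint torques, N m; "tool_pos": TCP position; "tcp_rot": TCP orientation; "force": force on the tool from outside, world axes, zero at the start; "wrist_torque": the same for the moment, N m; "gripper_width": opening from 0.0 (shut) to 1.0 (fully open).
Only numpy, scipy, OpenCV 4.12 (cv2) and the standard library are available. Lean on these libraries where they do the work, as an engineer would, in place of code of your own. Each camera call takes 0.05 s, during which the arm holds its last target. There are 200 camera calls.

### The job

The vegetable shredder has come back from washing; put it together again on the upright spindle of its white drive base. Thread on the blue spacer sleeve first, then the steel shredding disc with its hub upward, then the black bushing with its flange downward, so that each sits fully down, flat on what is below it. Do not shift the timer, the spice jar or the marker pen, and leave the finished stack standing untouched.

Things in the scene. Friction and masses are not known exactly. Their poses are not given: they have to be found in the camera images.
- spindle_foot (a point): The foot of the spindle, on its axis, at the level of the flat steel seat (62 mm across) on top of the round white drive base (150 mm across, fixed to the table, seat 45 mm above the table). z up along the spindle. The steel spindle is 20 mm in diameter and rises 108 mm above the seat; its last 8 mm narrow to an 8 mm flat tip. The base's place and yaw vary.
- spindle_tip (a point): The centre of the spindle's tip, 108 mm above the seat. The spindle comes up through a held part towards the gripper's palm: hold the sleeve near its top, or let go once it is well down; every part slides down by its own weight.
- sleeve_mid (a point): Centre, half-way up, of the blue spacer sleeve: a plain upright tube 44 mm across outside, 72 mm tall, 24 mm through bore along z (either end may be up), 110 g nominal. Seated on the base its centre is 36 mm above the seat. Loose, standing on the table.
- disc_mid (a point): Centre (on the axis, 9 mm above the underside) of the steel shredding disc, which lies on the table with its hub up: plate 120 mm across and 4 mm thick; grey hub 40 mm across standing 14 mm above the plate (18 mm in all); 24 mm through bore along z, z up out of the hub; 220 g nominal. Take it by the hub. Seated on the sleeve its centre is 81 mm above the base's seat.
- bushing_mid (a point): Centre (on the axis, 18 mm above the underside) of the black bushing, which stands on its flange: flange 56 mm across and 5 mm thick at the bottom, barrel 40 mm across above it, 36 mm tall in all, 24 mm through bore along z, z up away from the flange; 90 g nominal. Seated on the disc's hub its centre is 108 mm above the base's seat, and its top stands 18 mm above the spindle's tip.
- twist_timer: Bystander: green and white kitchen timer, 64 mm across, 37 mm tall, origin at the centre of its underside. Loose.
- spice_jar: Bystander: spice jar with dark lid, 44 mm across, 105 mm tall, origin at the centre of its underside. Loose.
- marker_pen: Bystander: black and white marker pen lying on the table, 135 mm long along its y, 17 mm thick, origin at the centre of its underside. Loose.
Not all that is in view belongs to the job. Leave any red look-alike of the part that bears bushing_mid alone. Of the things that look like the part that bears disc_mid, the larger one is meant.

How it is judged:
By the outcome, as a careful person would: the job done as asked, in the order asked, and still so for the second after the job is handed in, with the robot touching nothing.
It also fails if it takes over 72 s, if anything falls off the work surface, if the arm or the gripper's body presses on something with over 40 N, if the wrist force passes 120 N, or if a joint passes its speed limit or range.

## Working session

There is one attempt and no reset: what is moved stays moved. The work goes in short steps, Python scripts to look and compute and a tool call to move; the robot and the scene stay as the last step left them, time stands still between calls to the robot, and variables do not carry over. Pictures are saved under pics/ and viewed, about 8 in all and at most 12, crops included, and the job is handed in when it is done.

Besides the shell and the picture viewer there is one more tool, called after ">>>" as name(argument=value, ...), one argument or row to a line, values as JSON. drive_tool: Moves the arm, as the interface text tells. Its arguments: {"type":"object","properties":{"plan":{"type":"array","items":{"type":"array","items":{"type":"array","items":{"type":"number"}}}},"grip_force":{"type":"number"}},"required":["plan"]}

```bash
ls; mkdir -p pics; cat > h.py <<'E'
import numpy as np, cv2
from workcell import ctrl
def shot(name, fn=None):
    m=ctrl.camera_model(name); im,d=ctrl.get_image(name)
    if fn: cv2.imwrite('pics/'+fn, im[:,:,::-1])
    return im,d,m
def cloud(d,m):
    K=np.array(m["intrinsics"]);v,u=np.mgrid[:d.shape[0],:d.shape[1]]
    c=np.stack([(u-K[0,2])/K[0,0]*d,(v-K[1,2])/K[1,1]*d,d],-1)
    return (c-np.array(m["t"]))@np.array(m["R"])
def ray(m,u,v,z):
    K=np.array(m["intrinsics"]);R=np.array(m["R"]);o=-R.T@np.array(m["t"])
    w=R.T@np.array([(u-K[0,2])/K[0,0],(v-K[1,2])/K[1,1],1]);return o+w*(z-o[2])/w[2]
E
python3 - <<'E'
from h import *
ims=[]
for n in ("scene","side"):
    im,d,m=shot(n); np.savez(n+'.npz',im=im,d=d,P=cloud(d,m)); ims.append(im)
    print(n,-np.array(m["R"]).T@m["t"],np.array(m["intrinsics"])[0,0])
im,d,m=shot("wrist"); ims.append(im); np.savez('wrist.npz',im=im,d=d,P=cloud(d,m))
ims.append(np.zeros_like(im))
a=np.vstack([np.hstack(ims[:2]),np.hstack(ims[2:])])
cv2.imwrite('pics/a.png',cv2.resize(a[:,:,::-1],(800,600),interpolation=cv2.INTER_AREA))
print(ctrl.sense())
E
```

```text
pics
scene [-0.02196164 -0.91753531  0.62821012] 425.2297312820741
side [0.20699212 0.85657884 0.90725401] 382.9182887825989
{'time': 0.15, 'qpos': array([-8.54049554e-02,  1.30992918e-01,  1.48906715e+00, -1.67274060e-05,
        1.52300403e+00, -8.54029031e-02]), 'qd': array([ 0.00064396, -0.00263748, -0.00263658, -0.00112828,  0.00137693,
       -0.00053052]), 'joint_torque': array([ 1.01583330e-03, -5.70061326e+01, -5.01160097e+01, -1.39109225e-04,
        9.69119486e-03, -7.10949371e-05]), 'tool_pos': array([5.99559354e-01, 5.09767386e-05, 2.30461409e-01]), 'tcp_rot': array([-2.22065440e+00, -2.22065165e+00,  1.50853195e-03]), 'force': array([ 0.34803427, -0.35970521, -0.6999111 ]), 'wrist_torque': array([0.02503487, 0.02058429, 0.00878133]), 'gripper_width': 0.9966558979585234}
```

View pics/a.png

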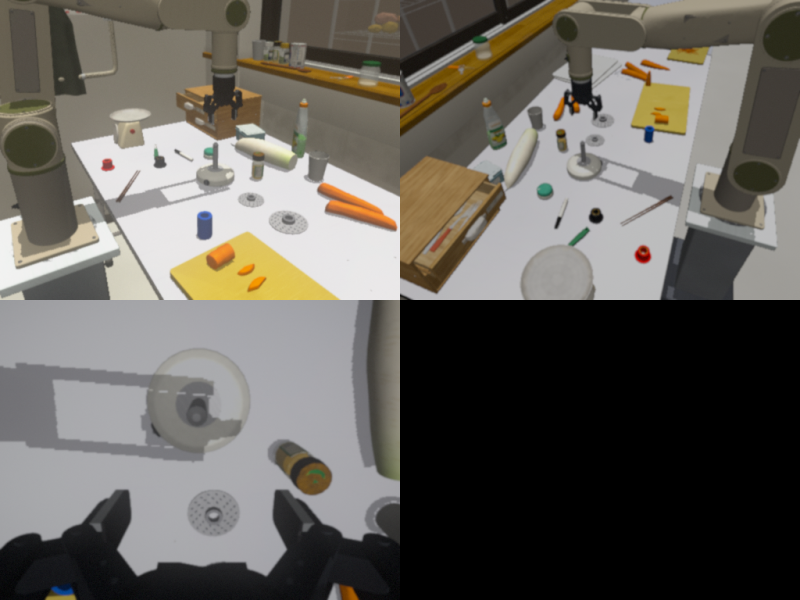

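The picture shows the base with its upright spindle, the blue sleeve, two discs (the larger near scene (288,221) in the tile), the black bushing (side tile, about (596,214)) and the red decoy. Next I measure these from the depth clouds.

```bash
cat > loc.py <<'E'
from h import *
def fit(P):
    A=np.c_[2*P[:,:2],np.ones(len(P))];s=np.linalg.lstsq(A,(P[:,:2]**2).sum(1),rcond=None)[0]
    return s[:2],np.sqrt(s[2]+s[:2]@s[:2])
def circ(xy,r,it=20):  # edge fit: mean of min enclosing circle
    (c,rr)=cv2.minEnclosingCircle(xy.astype(np.float32));return np.array(c),rr
E
python3 - <<'E'
from loc import *
W={}
for n in ("scene","side","wrist"):
    f=np.load(n+'.npz');W[n]=f['im'],f['d'],f['P']
def px(n,u,v):
    im,d,P=W[n];print(n,u,v,P[v,u].round(3),im[v,u])
# tile px -> full
s=1.28
for n,ox,oy,l in (("scene",0,0,[(205,216),(288,217),(251,197),(215,176),(258,160),(209,153),(160,160),(128,185),(107,163)]),
 ("side",400,0,[(649,131),(602,118),(595,139),(584,165),(596,211),(561,134),(545,188),(647,210),(643,250),(565,210)]),
 ("wrist",0,300,[(198,395),(213,530),(310,480)])):
    for u,v in l: px(n,int((u-ox)*s),int((v-oy)*s))
for n in W:
    im,d,P=W[n];h=cv2.cvtColor(im,cv2.COLOR_RGB2HSV);ok=(d>0)
    b=ok&(h[...,0]>105)&(h[...,0]<130)&(h[...,1]>120)&(P[...,2]>.0)&(P[...,2]<.1)&(P[...,0]>.2)
    Q=P[b];
    if len(Q)>30: 
        t=Q[Q[:,2]>.068];print(n,'blue',len(Q),Q.min(0),Q.max(0),'topring',t[:,:2].min(0),t[:,:2].max(0),len(t))
E
```

```text
scene 262 276 [ 0.39  -0.228  0.061] [ 81  89 120]
scene 368 277 [ 0.647 -0.304  0.012] [104 102 101]
scene 321 252 [ 0.625 -0.147  0.006] [114 113 111]
scene 275 225 [ 0.564 -0.01   0.043] [167 164 154]
scene 330 204 [ 0.719 -0.063  0.093] [74 73 68]
scene 267 195 [0.665 0.199 0.033] [ 87 149 125]
scene 204 204 [0.45  0.235 0.038] [87 85 83]
scene 163 236 [0.283 0.158 0.007] [150 134 128]
scene 136 208 [0.254 0.325 0.036] [167  76  72]
side 318 167 [ 0.382 -0.215  0.075] [  5  63 132]
side 258 151 [ 0.648 -0.327  0.007] [77 76 77]
side 249 177 [ 0.623 -0.161  0.007] [84 84 85]
side 235 211 [0.585 0.061 0.049] [104 102 102]
side 250 270 [0.464 0.245 0.025] [11 12 13]
side 206 171 [ 0.726 -0.032  0.106] [86 70 17]
side 185 240 [0.685 0.215 0.036] [ 61 139 116]
side 316 268 [0.293 0.159 0.004] [123 111 106]
side 311 320 [0.265 0.332 0.017] [92  2  3]
side 211 268 [ 0.582  0.259 -0.001] [144 142 144]
wrist 253 121 [0.595 0.05  0.044] [149 149 151]
wrist 272 294 [ 0.62  -0.187  0.003] [135 135 138]
wrist 396 230 [ 0.729 -0.045  0.107] [100  73  34]
scene blue 100 [ 0.3620578  -0.25943464  0.05551515] [ 0.40287428 -0.21859831  0.07424318] topring [ 0.3620578  -0.25943464] [ 0.40287428 -0.21859831] 92
side blue 179 [ 0.3635714  -0.25216673  0.01030727] [ 0.40139284 -0.20738395  0.07610657] topring [ 0.3635714  -0.25161902] [ 0.40139284 -0.21213302] 54
wrist blue 281 [ 0.31040944 -0.32021303  0.00283419] [ 0.39729416 -0.24144247  0.07328011] topring [ 0.36546564 -0.25799175] [ 0.39729416 -0.24144247] 195
```

```bash
python3 - <<'E'
from loc import *
m=ctrl.camera_model("wrist");R=np.array(m["R"]);print("cam",-R.T@m["t"],"fwd",R[2],"K",np.array(m["intrinsics"]).round(1).tolist())
f=np.load('wrist.npz');im,d,P=f['im'],f['d'],f['P'];Z=P[...,2]
near=np.hypot(P[...,0]-.58,P[...,1]-.04)<.12
for lo,hi in ((.148,.158),(.04,.05),(.02,.04)):
    k=near&(Z>lo)&(Z<hi)&(d>0);Q=P[k];c,r=circ(Q[:,:2],0);print(lo,len(Q),Q.mean(0).round(4),c,r)
u=im.astype(int)
for n in ("scene","side"):
    g=np.load(n+'.npz');Q=g['P'].reshape(-1,3);Q=Q[(np.hypot(Q[:,0]-.58,Q[:,1]-.04)<.1)]
    for lo,hi in ((.12,.149),(.149,.158),(.02,.05)):
        q=Q[(Q[:,2]>lo)&(Q[:,2]<hi)]
        if len(q)>3: print(n,lo,len(q),q.mean(0).round(4),circ(q[:,:2],0))
E
```

```text
cam [0.60061873 0.07094378 0.37299213] fwd [-4.68797839e-04 -2.82515289e-01 -9.59262681e-01] K [[308.5, 0.0, 258.1], [0.0, 308.5, 190.8], [0.0, 0.0, 1.0]]
0.148 328 [0.5959 0.0373 0.1509] [0.59594518 0.03697387] 0.00814241636544466
0.04 8479 [0.5962 0.0405 0.0431] [0.59664273 0.03668619] 0.06149466708302498
0.02 4677 [0.5955 0.0446 0.0354] [0.59348726 0.03514583] 0.07620807737112045
scene 0.12 65 [0.5897 0.0319 0.1353] (array([0.59005904, 0.03462404]), 0.010472681373357773)
scene 0.149 9 [0.5924 0.0333 0.1522] (array([0.59028047, 0.03356824]), 0.0065962690860033035)
scene 0.02 998 [0.5782 0.0128 0.0379] (array([0.58930469, 0.03151817]), 0.07349128276109695)
side 0.12 53 [0.5929 0.0449 0.1359] (array([0.59430826, 0.04171249]), 0.00992614310234785)
side 0.149 10 [0.5939 0.042  0.152 ] (array([0.59435463, 0.04117912]), 0.008111592382192612)
side 0.02 1119 [0.5868 0.0572 0.0393] (array([0.59290439, 0.03952138]), 0.07628773152828217)
```

>>> drive_tool(
  plan=[
    [[-0.045,-0.05,0.02,0,0,0,0],[-0.09,-0.1,0.04,0,0,0,0],[-0.13,-0.15,0.06,0,0,0,0],[-0.17,-0.2,0.06,0,0,0,0],[-0.215,-0.25,0.06,0,0,0,0],[-0.217,-0.3,0.06,0,0,0,0],[-0.217,-0.3,0.06,0,0,0,0],[-0.217,-0.3,0.06,0,0,0,0],[-0.217,-0.3,0.06,0,0,0,0],[-0.217,-0.3,0.06,0,0,0,0]],
  ],
  grip_force=40,
)

```text
time: 1.15
tool_pos: [0.3826, -0.3002, 0.291]
tcp_rot: [-2.223, -2.219, -0.001]
force: [-0.4, 0.5, -0.7]
gripper_width: 1.004
```

```bash
python3 - <<'E'
from loc import *
s=ctrl.sense();im,d,m=shot("wrist","w2.png");P=cloud(d,m);np.savez('w2.npz',im=im,d=d,P=P)
h=cv2.cvtColor(im,cv2.COLOR_RGB2HSV)
near=(np.hypot(P[...,0]-.383,P[...,1]+.236)<.05)
k=near&(P[...,2]>.066)&(P[...,2]<.08)&(d>0);Q=P[k];print(s['tool_pos'],len(Q),Q.mean(0),circ(Q[:,:2],0))
u8=k.astype(np.uint8);c=max(cv2.findContours(u8,0,1)[0],key=cv2.contourArea);e=cv2.fitEllipse(c);print(e,ray(m,*e[0],.072))
E
```

```text
[ 0.38259749 -0.30024774  0.29100328] 834 [ 0.38409208 -0.23796158  0.07161731] (array([ 0.38384661, -0.23819949]), 0.02184046432375908)
((258.30328369140625, 107.94149780273438), (37.32197570800781, 38.504112243652344), 0.03321308270096779) [ 0.38407098 -0.23789214  0.072     ]
```

View pics/w2.png

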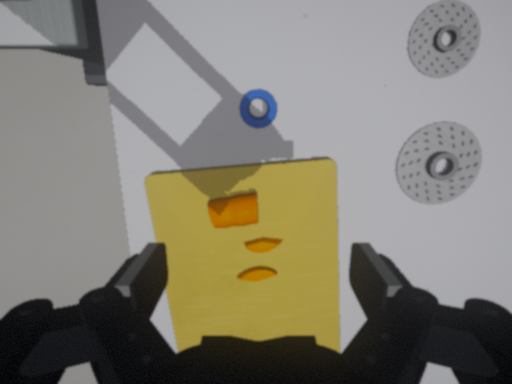

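The wrist view shows the sleeve at about (258,108), both discs on the right (the larger below at (440,163)), and the board below. The sleeve is at (0.384, -0.238).

>>> drive_tool(
  plan=[
    [[0.001,0.04,-0.02,0,0,0,0],[0.001,0.062,-0.06,0,0,0,0],[0.001,0.062,-0.11,0,0,0,0],[0.001,0.062,-0.16,0,0,0,0],[0.001,0.062,-0.2,0,0,0,0],[0.001,0.062,-0.23,0,0,0,0],[0.001,0.062,-0.246,0,0,0,0],[0.001,0.062,-0.246,0,0,0,0],[0.001,0.062,-0.246,0,0,0,0.7],[0.001,0.062,-0.246,0,0,0,0.7]],
  ],
)

```text
time: 2.2
tool_pos: [0.3853, -0.2383, 0.0469]
tcp_rot: [2.219, 2.221, 0.001]
force: [0.1, -0.0, -0.1]
gripper_width: 0.691
```

>>> drive_tool(
  plan=[
    [[0,0,0,0,0,0,0.7],[0,0,0,0,0,0,0.7],[0,0,0,0,0,0,0.7],[0,0,0,0,0,0,0.7],[0,0,0,0,0,0,0.7]],
  ],
)

```text
time: 2.7
tool_pos: [0.3852, -0.2389, 0.0471]
tcp_rot: [2.219, 2.219, 0.001]
force: [0.1, 0.9, 4.6]
gripper_width: 0.51
```

>>> drive_tool(
  plan=[
    [[0,0,0.04,0,0,0,0.7],[0,0,0.09,0,0,0,0.7],[0,0,0.14,0,0,0,0.7],[0.03,0.02,0.18,0,0,0,0.7],[0.06,0.05,0.21,0,0,0,0.7],[0.1,0.08,0.225,0,0,0,0.7],[0.13,0.11,0.225,0,0,0,0.7],[0.16,0.14,0.225,0,0,0,0.7],[0.19,0.175,0.225,0,0,0,0.7],[0.212,0.195,0.225,0,0,0,0.7]],
  ],
)

```text
time: 3.7
tool_pos: [0.5975, -0.0401, 0.271]
tcp_rot: [2.219, 2.223, 0.002]
force: [0.2, -0.7, -0.8]
gripper_width: 0.503
```

>>> drive_tool(
  plan=[
    [[0,0,0,0,0,0,0.7],[0,0,0,0,0,0,0.7],[0,0,0,0,0,0,0.7]],
  ],
)

```text
time: 4.0
tool_pos: [0.5956, -0.0436, 0.2707]
tcp_rot: [2.222, 2.22, -0.0]
force: [-0.2, 0.3, -0.8]
gripper_width: 0.511
```

```bash
cat > look.py <<'E'
from loc import *
import sys
s=ctrl.sense();im,d,m=shot("wrist",sys.argv[1]);P=cloud(d,m);np.savez('cur.npz',im=im,d=d,P=P)
print('tcp',s['tool_pos'].round(4),'F',s['force'].round(1),'w',round(s['gripper_width'],3))
E
cat > spin.py <<'E'
from look import *
near=np.hypot(P[...,0]-.596,P[...,1]-.037)<.1;Z=P[...,2]
for lo,hi in ((.147,.158),(.02,.05)):
    k=near&(Z>lo)&(Z<hi)&(d>0);Q=P[k];print(lo,len(Q),Q.mean(0).round(4),circ(Q[:,:2],0))
E
python3 spin.py w3.png
```

```text
tcp [ 0.5956 -0.0436  0.2707] F [-0.2  0.3 -0.8] w 0.511
0.147 325 [0.5958 0.0365 0.1504] (array([0.59551942, 0.03686302]), 0.00905725546181202)
0.02 11953 [0.5957 0.0391 0.0403] (array([0.59348899, 0.03518778]), 0.07598920166492462)
```

View pics/w3.png

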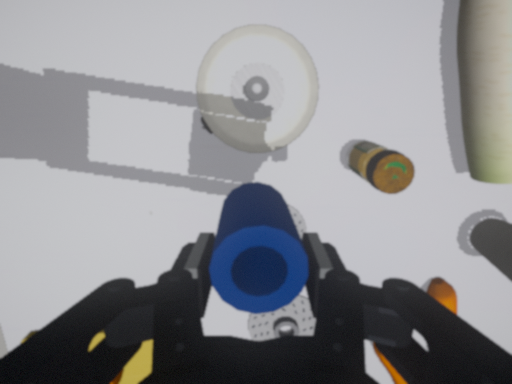

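```bash
python3 - <<'E'
from loc import *
f=np.load('cur.npz');im,d,P=f['im'],f['d'],f['P'];h=cv2.cvtColor(im,cv2.COLOR_RGB2HSV)
b=(h[...,0]>100)&(h[...,0]<130)&(h[...,1]>120)&(d>0);Z=P[...,2]
print(np.percentile(Z[b],[2,50,98]))
k=b&(Z>np.percentile(Z[b],98)-.008);Q=P[k];print(len(Q),Q.mean(0),circ(Q[:,:2],0),fit(Q))
E
```

```text
[0.25492215 0.29488678 0.297223  ]
5616 [ 0.59649479 -0.04116571  0.29553108] (array([ 0.57760626, -0.0427149 ]), 0.04239299148321152) (array([ 0.59492634, -0.04150549]), np.float64(0.017534769452562493))
```

>>> drive_tool(
  plan=[
    [[-0.001,0.04,0,0,0,0,0.7],[-0.001,0.079,0,0,0,0,0.7],[-0.001,0.079,-0.02,0,0,0,0.7],[-0.001,0.079,-0.04,0,0,0,0.7],[-0.001,0.079,-0.06,0,0,0,0.7],[-0.001,0.079,-0.07,0,0,0,0.7],[-0.001,0.079,-0.08,0,0,0,0.7],[-0.001,0.079,-0.09,0,0,0,0.7],[-0.001,0.079,-0.09,0,0,0,0.7]],
  ],
)

```text
time: 4.95
tool_pos: [0.5948, 0.0357, 0.1793]
tcp_rot: [-2.222, -2.22, 0.001]
force: [0.7, 0.3, -0.9]
gripper_width: 0.511
```

>>> drive_tool(
  plan=[
    [[0,0,-0.015,0,0,0,0.7],[0,0,-0.03,0,0,0,0.7],[0,0,-0.045,0,0,0,0.7],[0,0,-0.06,0,0,0,0.7],[0,0,-0.075,0,0,0,0.7],[0,0,-0.083,0,0,0,0.7],[0,0,-0.083,0,0,0,0.7]],
  ],
)

```text
time: 5.65
tool_pos: [0.5946, 0.0361, 0.0956]
tcp_rot: [-2.221, -2.221, 0.001]
force: [1.9, 1.0, -2.1]
gripper_width: 0.504
```

Small forces only, about 4 mm above the seat. I release it and retreat upward.

>>> drive_tool(
  plan=[
    [[0,0,-0.002,0,0,0,0.4],[0,0,-0.002,0,0,0,0.2],[0,0,-0.002,0,0,0,0],[0,0,-0.002,0,0,0,0],[0,0,-0.002,0,0,0,0],[0,0,0.04,0,0,0,0],[0,0,0.08,0,0,0,0],[0,0,0.13,0,0,0,0],[0,-0.03,0.18,0,0,0,0],[0,-0.075,0.19,0,0,0,0]],
  ],
)

```text
time: 6.65
tool_pos: [0.597, -0.0354, 0.2933]
tcp_rot: [2.212, 2.222, 0.009]
force: [2.5, 0.3, 0.3]
gripper_width: 1.0
```

>>> drive_tool(
  plan=[
    [[0,0,0,0,0,0,0],[0,0,0,0,0,0,0],[0,0,0,0,0,0,0]],
  ],
)

```text
time: 6.95
tool_pos: [0.5945, -0.0363, 0.2854]
tcp_rot: [-2.22, -2.22, 0.001]
force: [0.5, 0.5, 0.6]
gripper_width: 1.002
```

```bash
python3 - <<'E'
import sys;sys.argv=['','w4.png']
from spin import *
h=cv2.cvtColor(im,cv2.COLOR_RGB2HSV);b=(h[...,0]>100)&(h[...,0]<130)&(h[...,1]>120)&(d>0)&(Z>.11)&near
Q=P[b];print('ring',len(Q),Q.mean(0),circ(Q[:,:2],0),np.median(Q[:,2]))
E
```

```text
tcp [ 0.5945 -0.0363  0.2854] F [0.5 0.5 0.6] w 1.002
0.147 286 [0.5958 0.0367 0.1503] (array([0.59589571, 0.03633092]), 0.008776436559855938)
0.02 9699 [0.5962 0.0395 0.0397] (array([0.59335643, 0.03593814]), 0.07593373209238052)
ring 1245 [0.58659772 0.02231196 0.17677454] (array([ 0.59215081, -0.01280518]), 0.06956974416971207) 0.11709324588269993
```

>>> drive_tool(
  plan=[
    [[0.008,-0.045,0,0,0,0,0],[0.015,-0.09,0,0,0,0,0],[0.02,-0.135,0,0,0,0,0],[0.03,-0.18,0,0,0,0,0],[0.035,-0.225,0,0,0,0,0],[0.04,-0.27,0,0,0,0,0],[0.05,-0.31,0,0,0,0,0],[0.05,-0.34,-0.015,0,0,0,0],[0.05,-0.34,-0.015,0,0,0,0],[0.05,-0.34,-0.015,0,0,0,0]],
  ],
)

```text
time: 8.0
tool_pos: [0.6447, -0.376, 0.2689]
tcp_rot: [-2.218, -2.219, 0.0]
force: [-0.2, 0.9, -0.0]
gripper_width: 1.004
```

>>> drive_tool(
  plan=[
    [[0,0,0,0,0,0,0],[0,0,0,0,0,0,0],[0,0,0,0,0,0,0]],
  ],
)

```text
time: 8.3
tool_pos: [0.6456, -0.3757, 0.2727]
tcp_rot: [2.219, 2.222, 0.001]
force: [-0.5, -0.0, -0.0]
gripper_width: 0.999
```

```bash
python3 - <<'E'
import sys;sys.argv=['','w5.png']
from look import *
Z=P[...,2];near=np.hypot(P[...,0]-.645,P[...,1]+.315)<.07
k=near&(Z>.012)&(Z<.03)&(d>0);Q=P[k];print(len(Q),Q.mean(0),circ(Q[:,:2],0))
k8=cv2.morphologyEx(k.astype(np.uint8),cv2.MORPH_OPEN,np.ones((3,3)));c=max(cv2.findContours(k8,0,1)[0],key=cv2.contourArea);e=cv2.fitEllipse(c);print(e,ray(m,*e[0],.018))
g=cv2.GaussianBlur(cv2.cvtColor(im,cv2.COLOR_RGB2GRAY),(3,3),0)
k=near&(Z>.0025)&(d>0);Q=P[k];print('plate',len(Q),circ(Q[:,:2],0),np.median(Q[:,2]))
E
```

```text
tcp [ 0.6456 -0.3757  0.2727] F [-0.5 -0.  -0. ] w 0.999
522 [ 0.6401787  -0.31651036  0.01752045] (array([ 0.64006031, -0.31708074]), 0.020000584423542023)
((252.669921875, 109.5230712890625), (30.639751434326172, 31.60896873474121), 161.47821044921875) [ 0.64025993 -0.31645407  0.018     ]
plate 27553 (array([ 0.64491194, -0.32137674]), 0.06596947461366653) 0.3507857149240061
```

View pics/w5.png

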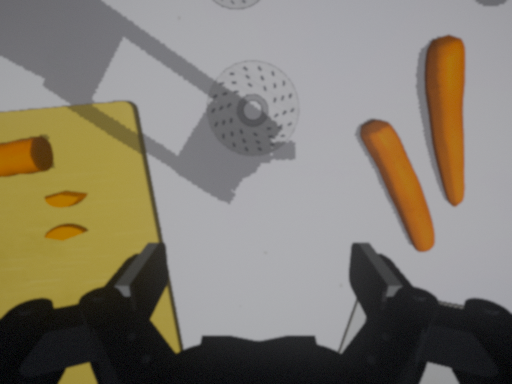

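The hub is at about (253,110), giving (0.640, -0.3165), clear of the board and carrots.

>>> drive_tool(
  plan=[
    [[-0.003,0.03,-0.03,0,0,0,0],[-0.0055,0.059,-0.07,0,0,0,0],[-0.0055,0.059,-0.12,0,0,0,0],[-0.0055,0.059,-0.17,0,0,0,0],[-0.0055,0.059,-0.21,0,0,0,0],[-0.0055,0.059,-0.24,0,0,0,0],[-0.0055,0.059,-0.255,0,0,0,0],[-0.0055,0.059,-0.266,0,0,0,0],[-0.0055,0.059,-0.266,0,0,0,0],[-0.0055,0.059,-0.266,0,0,0,0]],
  ],
)

```text
time: 9.35
tool_pos: [0.6408, -0.3186, 0.0077]
tcp_rot: [2.219, 2.22, 0.001]
force: [1.1, 0.1, 0.3]
gripper_width: 1.001
```

>>> drive_tool(
  plan=[
    [[0,0,0,0,0,0,0.7],[0,0,0,0,0,0,0.7],[0,0,0,0,0,0,0.7],[0,0,0,0,0,0,0.7],[0,0,0,0,0,0,0.7],[0,0,0,0,0,0,0.7],[0,0,0,0,0,0,0.7]],
  ],
  grip_force=60,
)

```text
time: 10.05
tool_pos: [0.6403, -0.3185, 0.0072]
tcp_rot: [2.22, 2.22, 0.001]
force: [-1.1, 0.6, 5.2]
gripper_width: 0.439
```

>>> drive_tool(
  plan=[
    [[0,0,0.01,0,0,0,0.7],[0,0,0.03,0,0,0,0.7],[0,0,0.05,0,0,0,0.7],[0,0,0.05,0,0,0,0.7],[0,0,0.05,0,0,0,0.7]],
  ],
)

```text
time: 10.55
tool_pos: [0.6398, -0.3181, 0.056]
tcp_rot: [2.221, 2.221, 0.0]
force: [-0.4, 0.2, -3.7]
gripper_width: 0.435
```

```bash
python3 - <<'E'
import sys;sys.argv=['','w6.png']
from look import *
for n in('scene','side'):
    a,_,mm=shot(n);K=np.array(mm["intrinsics"]);c=np.array(mm["R"])@[.64,-.318,.06]+mm["t"];u,v=(K@c)[:2]/c[2];u,v=int(u),int(v)
    cr=a[max(0,v-45):v+45,max(0,u-60):u+60];cr=cv2.resize(cr,(400,300));globals()[n]=cr
cv2.imwrite('pics/c6.png',np.vstack([cv2.resize(im,(800,600))[300:600],np.hstack([scene,side])])[:,:,::-1])
E
```

```text
tcp [ 0.6398 -0.3181  0.056 ] F [-0.4  0.2 -3.7] w 0.435
```

View pics/c6.png

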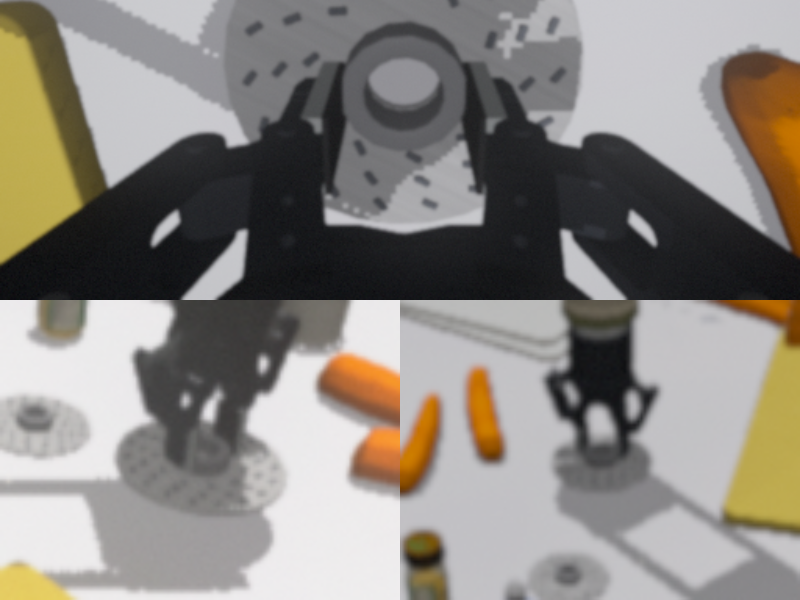

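The disc hangs level from the jaws in all views. The opening reads a bit small (37 mm against 40 mm), so I measure where the hub sits relative to the TCP, and the tilt.

```bash
cat > held.py <<'E'
from loc import *
f=np.load('cur.npz');im,d,P=f['im'],f['d'],f['P'];T=ctrl.sense()['tool_pos'];print(T)
r=np.hypot(P[...,0]-T[0],P[...,1]-T[1]);h=cv2.cvtColor(im,cv2.COLOR_RGB2HSV)
g=(h[...,2]>70)&(h[...,1]<40)&(d>0)
z=P[...,2][g&(r<.05)];print(np.histogram(z,bins=np.arange(0,.12,.004)))
k=g&(r<.08)&(abs(P[...,2]-T[2]-.0)<.02)
Q=P[k&(P[...,2]<T[2]+.002)];A=np.c_[Q[:,:2]-T[:2],np.ones(len(Q))];s=np.linalg.lstsq(A,Q[:,2],rcond=None);print('plate plane',s[0],len(Q),circ(Q[:,:2],0))
Q=P[k&(P[...,2]>T[2]+.005)];print('hub',len(Q),Q.mean(0),circ(Q[:,:2],0))
E
python3 held.py
```

```text
[ 0.63842645 -0.31728437  0.05364555]
(array([  158,     0,     0,     0,     0,     0,     0,     0,     0,
           0,     0,     0,  2425, 14685,    90,   101,  3013,   115,
          98,   110,   114,   119,   130,   236,    68,   129,    82,
          79,    44]), array([0.   , 0.004, 0.008, 0.012, 0.016, 0.02 , 0.024, 0.028, 0.032,
       0.036, 0.04 , 0.044, 0.048, 0.052, 0.056, 0.06 , 0.064, 0.068,
       0.072, 0.076, 0.08 , 0.084, 0.088, 0.092, 0.096, 0.1  , 0.104,
       0.108, 0.112, 0.116]))
plate plane [ 0.0010646  -0.00034468  0.05266391] 26679 (array([ 0.64104509, -0.31689343]), 0.06008590757846832)
hub 3279 [ 0.64085854 -0.31492903  0.06646553] (array([ 0.64095277, -0.31223115]), 0.03222951665520668)
```

>>> drive_tool(
  plan=[
    [[0,0,0.04,0,0,0,0.7],[0,0,0.08,0,0,0,0.7],[0,0,0.12,0,0,0,0.7],[0,0.02,0.16,0,0,0,0.7],[-0.01,0.05,0.185,0,0,0,0.7],[-0.02,0.09,0.185,0,0,0,0.7],[-0.025,0.13,0.185,0,0,0,0.7],[-0.03,0.17,0.185,0,0,0,0.7],[-0.04,0.21,0.185,0,0,0,0.7],[-0.0445,0.238,0.185,0,0,0,0.7]],
  ],
)

```text
time: 11.7
tool_pos: [0.5937, -0.0773, 0.2392]
tcp_rot: [-2.218, -2.221, 0.001]
force: [1.3, -0.6, -1.9]
gripper_width: 0.436
```

>>> drive_tool(
  plan=[
    [[0,0,0,0,0,0,0.7],[0,0,0,0,0,0,0.7],[0,0,0,0,0,0,0.7],[0,0,0,0,0,0,0.7]],
  ],
)

```text
time: 12.1
tool_pos: [0.595, -0.0811, 0.2401]
tcp_rot: [-2.223, -2.22, 0.001]
force: [-0.2, 0.1, -1.6]
gripper_width: 0.433
```

```bash
python3 spin.py w7.png; python3 held.py | grep -v array\( | tail -3; python3 -c "
from h import *
print([ctrl.sense()['tool_pos'].round(4) for _ in range(3)])"; python3 held.py | tail -3
```

```text
tcp [ 0.595  -0.0811  0.2401] F [-0.2  0.1 -1.6] w 0.433
0.147 492 [0.5957 0.036  0.1504] (array([0.59609842, 0.03624449]), 0.008949512615799904)
0.02 11546 [0.5962 0.0273 0.0401] (array([0.59362739, 0.03447536]), 0.07620088011026382)
       0.036, 0.04 , 0.044, 0.048, 0.052, 0.056, 0.06 , 0.064, 0.068,
       0.072, 0.076, 0.08 , 0.084, 0.088, 0.092, 0.096, 0.1  , 0.104,
       0.108, 0.112, 0.116]))
[array([ 0.595 , -0.0811,  0.2402]), array([ 0.595 , -0.0811,  0.2402]), array([ 0.595 , -0.0811,  0.2402])]
       0.108, 0.112, 0.116]))
plate plane [-7.99983647e-04 -1.86265490e-04  2.36796100e-01] 26809 (array([ 0.5961144 , -0.08002071]), 0.060147497802972794)
hub 3461 [ 0.59614058 -0.07780467  0.25071604] (array([ 0.59608257, -0.07491358]), 0.03223058208823204)
```

>>> drive_tool(
  plan=[
    [[0,0.04,0,0,0,0,0.7],[0,0.08,0,0,0,0,0.7],[0,0.1165,0,0,0,0,0.7],[0,0.1165,-0.02,0,0,0,0.7],[0,0.1165,-0.04,0,0,0,0.7],[0,0.1165,-0.06,0,0,0,0.7],[0,0.1165,-0.075,0,0,0,0.7],[0,0.1165,-0.085,0,0,0,0.7],[0,0.1165,-0.093,0,0,0,0.7],[0,0.1165,-0.093,0,0,0,0.7]],
  ],
)

```text
time: 13.15
tool_pos: [0.5945, 0.0363, 0.1465]
tcp_rot: [-2.221, -2.22, 0.002]
force: [-0.1, 0.1, -2.1]
gripper_width: 0.433
```

>>> drive_tool(
  plan=[
    [[0,0,-0.008,0,0,0,0.7],[0,0,-0.015,0,0,0,0.7],[0,0,-0.02,0,0,0,0.7],[0,0,-0.02,0,0,0,0.7]],
  ],
)

```text
time: 13.55
tool_pos: [0.5944, 0.0366, 0.1265]
tcp_rot: [-2.221, -2.221, 0.002]
force: [-0.0, 0.1, -2.4]
gripper_width: 0.429
```

>>> drive_tool(
  plan=[
    [[0,0,-0.002,0,0,0,0.5],[0,0,-0.002,0,0,0,0.4],[0,0,-0.002,0,0,0,0.2],[0,0,-0.002,0,0,0,0],[0,0,-0.002,0,0,0,0],[0,0,-0.002,0,0,0,0],[0,0,0.03,0,0,0,0],[0,0,0.07,0,0,0,0],[0,-0.03,0.11,0,0,0,0],[0,-0.075,0.14,0,0,0,0]],
  ],
)

```text
time: 14.55
tool_pos: [0.5958, -0.0341, 0.2689]
tcp_rot: [2.216, 2.223, 0.004]
force: [1.3, -1.2, 0.0]
gripper_width: 0.999
```

>>> drive_tool(
  plan=[
    [[0,0,0,0,0,0,0],[0,0,0,0,0,0,0],[0,0,0,0,0,0,0]],
  ],
)

```text
time: 14.85
tool_pos: [0.5944, -0.0344, 0.2639]
tcp_rot: [-2.22, -2.22, 0.001]
force: [0.8, -0.2, -1.1]
gripper_width: 1.003
```

```bash
python3 - <<'E'
import sys;sys.argv=['','w8.png']
from look import *
Z=P[...,2];r=np.hypot(P[...,0]-.596,P[...,1]-.037);g=d>0
for lo,hi in((.115,.126),(.128,.14),(.147,.158)):
    Q=P[g&(r<.075)&(Z>lo)&(Z<hi)];A=np.c_[Q[:,:2]-[.596,.037],np.ones(len(Q))];print(len(Q),'plane',np.linalg.lstsq(A,Q[:,2],rcond=None)[0].round(4),circ(Q[:,:2],0))
E
```

```text
tcp [ 0.5944 -0.0344  0.2639] F [ 0.8 -0.2 -1.1] w 1.003
13037 plane [ 0.0005 -0.0003  0.1209] (array([0.59646398, 0.03785209]), 0.06004469841718674)
1157 plane [-0.0012 -0.0028  0.1346] (array([0.59618127, 0.03796161]), 0.020007284358143806)
338 plane [-0.0018 -0.0052  0.1503] (array([0.59604043, 0.03663289]), 0.008994645439088345)
```

The disc lies flat: plate top at 0.121 and hub top at 0.135, as expected. Next the bushing.

>>> drive_tool(
  plan=[
    [[-0.03,0.03,0.005,0,0,0,0],[-0.06,0.06,0.005,0,0,0,0],[-0.09,0.09,0.005,0,0,0,0],[-0.12,0.12,0.005,0,0,0,0],[-0.1365,0.16,0.005,0,0,0,0],[-0.1365,0.2,0.005,0,0,0,0],[-0.1365,0.21,0.005,0,0,0,0],[-0.1365,0.21,0.005,0,0,0,0],[-0.1365,0.21,0.005,0,0,0,0],[-0.1365,0.21,0.005,0,0,0,0]],
  ],
)

```text
time: 15.9
tool_pos: [0.4586, 0.174, 0.2698]
tcp_rot: [-2.222, -2.22, 0.002]
force: [-0.7, 0.4, 0.0]
gripper_width: 1.001
```

```bash
python3 - <<'E'
import sys;sys.argv=['','w9.png']
from look import *
Z=P[...,2];near=np.hypot(P[...,0]-.46,P[...,1]-.243)<.05
k=near&(Z>.03)&(Z<.043)&(d>0);Q=P[k];print(len(Q),Q.mean(0),circ(Q[:,:2],0))
k8=cv2.morphologyEx(k.astype(np.uint8),cv2.MORPH_OPEN,np.ones((3,3)));c=max(cv2.findContours(k8,0,1)[0],key=cv2.contourArea);e=cv2.fitEllipse(c);print(e,ray(m,*e[0],.036))
E
```

```text
tcp [0.4586 0.174  0.2698] F [-0.7  0.4  0. ] w 1.001
613 [0.45945162 0.25466462 0.03565071] (array([0.45948541, 0.25408417]), 0.019892927259206772)
((258.01458740234375, 91.03438568115234), (32.80341339111328, 34.58196258544922), 179.9902801513672) [0.45946269 0.25462841 0.036     ]
```

View pics/w9.png

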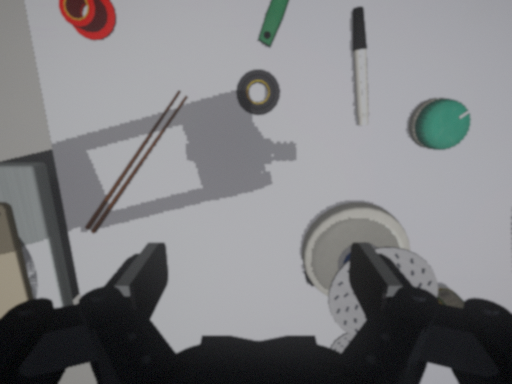

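The bushing is at about (258,91), giving (0.4595, 0.2545). The marker, at (360,65), and the timer are both clear of the jaws.

>>> drive_tool(
  plan=[
    [[0,0.04,-0.02,0,0,0,0],[0,0.0795,-0.05,0,0,0,0],[0,0.0795,-0.1,0,0,0,0],[0,0.0795,-0.15,0,0,0,0],[0,0.0795,-0.2,0,0,0,0],[0,0.0795,-0.23,0,0,0,0],[0,0.0795,-0.245,0,0,0,0],[0,0.0795,-0.254,0,0,0,0],[0,0.0795,-0.254,0,0,0,0],[0,0.0795,-0.254,0,0,0,0.3]],
  ],
)

```text
time: 16.95
tool_pos: [0.4602, 0.2549, 0.0182]
tcp_rot: [2.221, 2.22, 0.004]
force: [0.1, 0.1, 0.0]
gripper_width: 0.855
```

>>> drive_tool(
  plan=[
    [[0,0,0,0,0,0,0.7],[0,0,0,0,0,0,0.7],[0,0,0,0,0,0,0.7],[0,0,0,0,0,0,0.7],[0,0,0,0,0,0,0.7],[0,0,0,0,0,0,0.7],[0,0,0,0,0,0,0.7]],
  ],
  grip_force=40,
)

```text
time: 17.65
tool_pos: [0.4596, 0.255, 0.0181]
tcp_rot: [2.22, 2.221, 0.004]
force: [-1.9, -0.4, 7.6]
gripper_width: 0.452
```

>>> drive_tool(
  plan=[
    [[0,0,0.04,0,0,0,0.7],[0,0,0.08,0,0,0,0.7],[0,0,0.13,0,0,0,0.7],[0,0,0.18,0,0,0,0.7],[0,0,0.23,0,0,0,0.7],[0.02,-0.03,0.24,0,0,0,0.7],[0.05,-0.06,0.24,0,0,0,0.7],[0.08,-0.09,0.24,0,0,0,0.7],[0.11,-0.12,0.24,0,0,0,0.7],[0.1355,-0.15,0.24,0,0,0,0.7]],
  ],
)

```text
time: 18.65
tool_pos: [0.5952, 0.1031, 0.2568]
tcp_rot: [2.221, 2.221, 0.001]
force: [-0.0, 0.4, -1.0]
gripper_width: 0.449
```

>>> drive_tool(
  plan=[
    [[0,-0.045,0,0,0,0,0.7],[0,-0.09,0,0,0,0,0.7],[0,-0.13,0,0,0,0,0.7],[0,-0.145,0,0,0,0,0.7],[0,-0.145,0,0,0,0,0.7],[0,-0.145,0,0,0,0,0.7],[0,-0.145,0,0,0,0,0.7]],
  ],
)

```text
time: 19.35
tool_pos: [0.5941, -0.039, 0.2564]
tcp_rot: [-2.22, -2.223, -0.001]
force: [1.2, -0.5, -0.5]
gripper_width: 0.449
```

```bash
python3 - <<'E'
import sys;sys.argv=['','w10.png']
from look import *
Z=P[...,2];r=np.hypot(P[...,0]-.596,P[...,1]-.037);g=d>0;T=s['tool_pos']
Q=P[g&(r<.05)&(Z>.147)&(Z<.158)];print(circ(Q[:,:2],0),Q.mean(0))
rr=np.hypot(P[...,0]-T[0],P[...,1]-T[1])
k=g&(rr<.03)&(abs(Z-T[2]-.018)<.006);Q=P[k];print('bush top',len(Q),Q.mean(0),circ(Q[:,:2],0))
E
```

```text
tcp [ 0.5941 -0.039   0.2564] F [ 1.2 -0.5 -0.5] w 0.449
(array([0.59576046, 0.03708446]), 0.009076542221009731) [0.59584155 0.03674735 0.15044069]
bush top 4717 [ 0.59484757 -0.03710168  0.27387262] (array([ 0.5940882 , -0.03299493]), 0.029439417645335197)
```

View pics/w10.png

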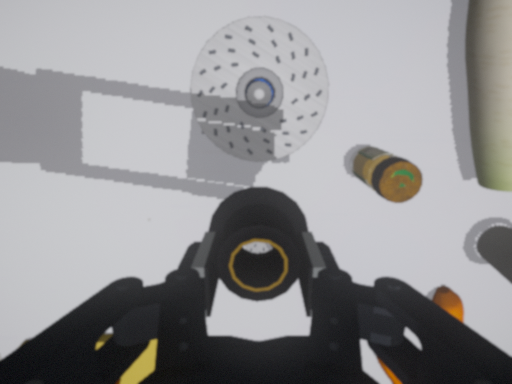

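The bushing is held upright. Its brass bore rim shows at (259,265) and the spindle tip at (259,92).

```bash
python3 - <<'E'
from h import *
m=ctrl.camera_model("wrist");im=np.load('cur.npz')['im'];h=cv2.cvtColor(im,cv2.COLOR_RGB2HSV)
k=(h[...,0]>10)&(h[...,0]<28)&(h[...,1]>110)&(h[...,2]>60);k[:, :222]=0;k[:,295:]=0;k[:225]=0;k[310:]=0
e=cv2.fitEllipse(cv2.convexHull(np.argwhere(k)[:,::-1].astype(np.int32)));print(k.sum(),e,ray(m,*e[0],.2742),ctrl.sense()['tool_pos'])
E
```

```text
712 ((258.1634521484375, 264.4410705566406), (53.71437454223633, 59.91618728637695), 88.94012451171875) [ 0.59506208 -0.03962485  0.2742    ] [ 0.5940637  -0.03894596  0.25644741]
```

>>> drive_tool(
  plan=[
    [[0.0005,0.04,0,0,0,0,0.7],[0.0005,0.076,0,0,0,0,0.7],[0.0005,0.076,-0.02,0,0,0,0.7],[0.0005,0.076,-0.04,0,0,0,0.7],[0.0005,0.076,-0.06,0,0,0,0.7],[0.0005,0.076,-0.075,0,0,0,0.7],[0.0005,0.076,-0.083,0,0,0,0.7],[0.0005,0.076,-0.09,0,0,0,0.7],[0.0005,0.076,-0.096,0,0,0,0.7],[0.0005,0.076,-0.096,0,0,0,0.7]],
  ],
)

```text
time: 20.4
tool_pos: [0.5944, 0.0354, 0.1599]
tcp_rot: [-2.221, -2.221, 0.001]
force: [0.1, -0.3, -0.8]
gripper_width: 0.446
```

>>> drive_tool(
  plan=[
    [[0,0,-0.003,0,0,0,0.7],[0,0,-0.005,0,0,0,0.7],[0,0,-0.005,0,0,0,0.7]],
  ],
)

```text
time: 20.7
tool_pos: [0.5946, 0.0354, 0.1554]
tcp_rot: [2.221, 2.221, 0.0]
force: [0.3, 0.5, -1.8]
gripper_width: 0.446
```

>>> drive_tool(
  plan=[
    [[0,0.001,-0.002,0,0,0,0.7],[0,0.001,-0.002,0,0,0,0.5],[0,0.001,-0.002,0,0,0,0.4],[0,0.001,-0.002,0,0,0,0.2],[0,0.001,-0.002,0,0,0,0],[0,0.001,-0.002,0,0,0,0],[0,0.001,-0.002,0,0,0,0],[0,0.001,0.03,0,0,0,0],[0,0.001,0.07,0,0,0,0],[0,-0.02,0.11,0,0,0,0]],
  ],
)

```text
time: 21.7
tool_pos: [0.5939, 0.0172, 0.266]
tcp_rot: [-2.217, -2.223, 0.0]
force: [1.4, -0.2, -0.8]
gripper_width: 0.998
```

>>> drive_tool(
  plan=[
    [[0,-0.03,0.01,0,0,0,0],[0,-0.06,0.01,0,0,0,0],[0,-0.06,0.01,0,0,0,0],[0,-0.06,0.01,0,0,0,0]],
  ],
)

```text
time: 22.1
tool_pos: [0.5944, -0.045, 0.2751]
tcp_rot: [-2.223, -2.219, -0.0]
force: [-0.6, 0.2, -0.5]
gripper_width: 1.0
```

```bash
python3 - <<'E'
import sys;sys.argv=['','w11.png']
from look import *
Z=P[...,2];r=np.hypot(P[...,0]-.596,P[...,1]-.037);g=d>0
for lo,hi,R in((.115,.127,.075),(.132,.146,.035),(.16,.18,.035)):
    Q=P[g&(r<R)&(Z>lo)&(Z<hi)];A=np.c_[Q[:,:2]-[.596,.037],np.ones(len(Q))];print(len(Q),'plane',np.linalg.lstsq(A,Q[:,2],rcond=None)[0].round(4),circ(Q[:,:2],0))
o=[cv2.resize(im,(400,300))]
for n in('scene','side'):
    a,_,mm=shot(n);K=np.array(mm["intrinsics"]);c=np.array(mm["R"])@[.595,.037,.1]+mm["t"];u,v=map(int,(K@c)[:2]/c[2])
    o.append(cv2.resize(a[v-60:v+60,u-80:u+80],(400,300)))
o.append(cv2.resize(a,(400,300)))
cv2.imwrite('pics/c11.png',np.vstack([np.hstack(o[:2]),np.hstack(o[2:])])[:,:,::-1])
E
```

```text
tcp [ 0.5944 -0.045   0.2751] F [-0.6  0.2 -0.5] w 1.0
10690 plane [ 0.0008 -0.      0.1209] (array([0.59627336, 0.03799679]), 0.06004452705383301)
1429 plane [-0.0006  0.0089  0.1397] (array([0.59618908, 0.0358844 ]), 0.02797786146402359)
1465 plane [ 0.002  -0.0081  0.1706] (array([0.59602714, 0.0357515 ]), 0.020006615668535233)
```

View pics/c11.png

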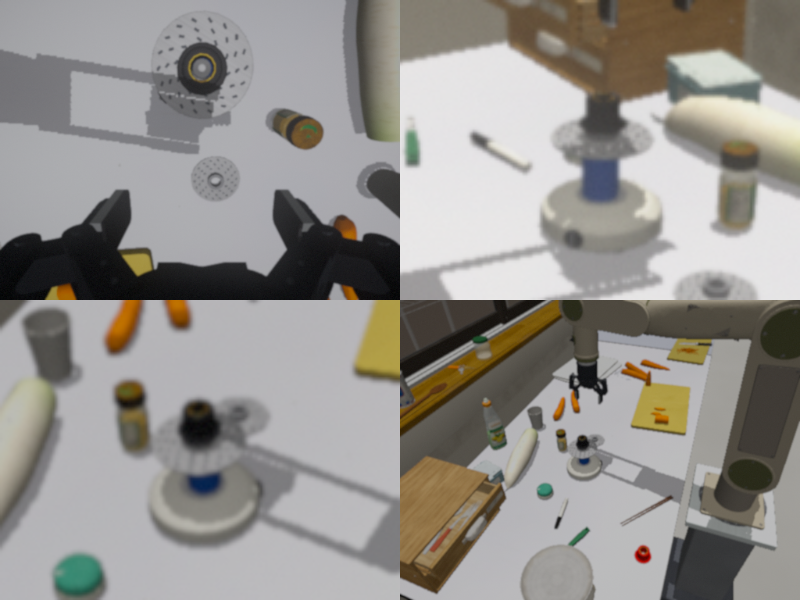

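The stack stands complete. The plate top is at 0.121, the flange top at 0.140 and the bushing top at 0.171, all on their nominal heights and level. The timer, jar and marker stand where they were, and the gripper is clear.

```bash
python3 -c "
from workcell import ctrl
print(ctrl.job_done())"
```

```text
the job is handed in; nothing more can be done
None
```

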